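# Make the laser marker safe and hold its hood for the new gas strut

### The arm

A 6-joint arm with a two-finger parallel gripper is mounted at the origin on the work surface. World frame = base frame: x ahead of the robot, y to its left, z up, the work surface at z = 0. Lengths are in mm, angles in rad, forces in N, time in s.
With the tool pointing down it reaches from about 325 to 875 mm from the base axis. Payload 4.4 kg.
Tool frame: the origin (TCP) lies midway between the tips of the shut fingers; the grasp point (between the pads) lies manip.tcp_to_grasp behind it (manip.tcp_to_grasp is the distance from the TCP to the grasp point, in mm); z points along the fingers, y is the direction in which the jaws open and shut (so a half turn about z gives the same grasp; the last joint's range is limited). The gripper opens to 85 mm and grips with 20 to 120 N. Pads are 22 mm wide; open, the fingers measure 114 mm over their backs; the gripper's body (76 mm by 85 mm) begins 54 mm behind the grasp point. The pads swing forward as they close: fully open they stand 13 mm farther back than shut.
Start: joints at [-1.31, 0.207, 1.542, -0, 1.393, -0.15], TCP at [230.137, -526.938, 195.482] pointing down, gripper open.
Joint ranges: [-2.73, 2.73], [-0.86, 2.22], [0.23, 2.46], [-1.11, 4.25], [0.08, 2.63], [-2.82, 2.82]. Speed limits (rad/s): [2.79, 2.79, 3.14, 3.14, 3.14, 3.14].

### API

Orientations are given as a rotation vector (axis times angle).
In Python, from rig import manip gives the robot as it stands. Calls block until the motion is done:
- manip.reach(position, orientation): joint-space move of the TCP to a pose.
- manip.move_linear(position, vel=150, rot=None): straight line of the TCP; rot=None keeps the orientation; vel is the mean speed in mm/s.
- manip.move_j(angles): joint-space move.
- manip.gripper_open() and manip.grab(grasp_force=None): open the fingers fully, or close them until they stop; grasp_force is the grip in N (None keeps the last).
- manip.pause(seconds).
- manip.ik(position, orientation): joint angles nearest the present ones, or None.
- manip.observe(): the state.
- manip.capture(name): name is "side" or "top"; returns (picture, depth): 400x640x3 uint8, blue, green, red; 400x640 float32, mm along the optical axis (not along the pixel's ray), 0 where there is no reading.
- manip.camera_info(name): a dict with "K" (3x3 intrinsics, pixels), "world_to_cam" (4x4, takes a point from world to camera coordinates). Camera axes: x right, y down, z forward; pixel columns grow to the right and rows downward; lengths in mm; the calibration is good to about 2 mm. A picture is of the moment at which its call begins. camera_info takes no time and is no camera call.
A pose or a line that the arm cannot do raises manip.PlanningError and nothing moves.
- manip.finish_job(): hands the job in, once; it reports no verdict.
The state is a dict: "t": time; "qpos": joint angles; "dq": joint speeds; "joint_efforts": joint torques, N m; "eef_pos": TCP position; "ee_rot": TCP orientation; "ft_force": force on the tool from outside, world axes, zero at the start; "wrist_torque": the same for the moment, N m; "width": opening from 0.0 (shut) to 1.0 (fully open).
Only numpy, scipy, OpenCV 4.12 (cv2) and the standard library are available. Lean on these libraries where they do the work, as an engineer would, in place of code of your own. Each camera call takes 0.05 s, during which the arm holds its last target. There are 200 camera calls.

### The job

The gas strut of the laser marker's hood is off, so the hood falls shut on its own, and I am about to fit the new one. First pull the interlock plug out of its socket on the machine's deck and set it down gently in the shallow metal tray; only then lift the hood by its bar handle and hold it 50 degrees open from shut for me, without letting it fall back. Finish while still holding it there, and leave the other things on the bench where they are.

Things in the scene. Friction and masses are not known exactly. Their poses are not given: they have to be found in the camera images.
- machine: Laser marker, fixed on the bench. White chassis x -120..150, y -200..200 mm; grey control deck 95 mm high at y -200..-70; dark tinted hood at y -63..198, front face at x -114, 167 high; white rear spine x 100..150, 165 high. Key switch and lamps on the deck are 4 mm high. Origin on the bench under it; +x to its back, +y to its left seen from the robot, z up.
- plug: Black cable-free connector upright in the deck's socket, 70 g, 66 mm long. Origin at the tip of its shank, z towards its grip: steel shank 14 (x) x 24 (y), z 0..26, grooved for two sprung balls; flange 24 x 38, z 26..30; grip 20 (x) x 34 (y), z 30..66. Plugged in: flange on deck, origin 69 mm above bench, axes as the machine's. Pull straight up: 11 to 15 N at the snap 3 mm up, then 5 to 8; clear after 26.
- plug_mid (a point): Point on the plug's axis 33 mm from the tip of the shank, half way along the plug.
- socket (a point): Centre of the socket's mouth in the deck, 95 mm above the bench, 28 mm deep. Nothing higher than 4 mm stands within 65 mm of it. Fixed to the machine at x -30, y -135.
- tray: Shallow open aluminium tray, fixed on the bench left or right of the machine: 170 (x) x 120 (y) x 20 mm high, walls and floor 3 mm. Origin at the centre of its underside, z up.
- hood_angle (a joint): Hood angle in rad: 0 shut, growing as the front edge rises, stop at 1.4; 50 degrees is 0.873. The hinge is free (no spring, hardly any friction): from any angle the hood falls shut. About 0.7 kg; it weighs 3 to 5 N at the handle.
- hood: The hood, 215 x 264 x 70 mm, with its handle. Origin: middle of the hood's hinge line at the machine's back, 155 mm above the bench. The line runs along the machine's y; the hood's front edge swings up and back (machine +x) about it.
- handle (a point): Middle of the hood's handle: round aluminium bar, 12 mm thick, along the machine's y, 45 mm in front of the hood's front face, on two posts 128 mm apart in the clear. With the hood shut at machine x -157, y 67.5, 117 mm above the bench, 252 mm in front of the hinge line and 38 mm below it, nothing under it. The hood carries it along its arc.
- rack: Bystander: white specimen rack 60 x 130 x 55 mm with four steel discs, on the bench at the side of the machine where the tray is not. Origin at the centre of its underside.
- strut: Bystander: the new gas strut, 228 mm long, 16 mm thick, lying on the bench in front of the machine on the left. Origin at its middle on the bench, x along it.
- lattice: Bystander: white printed lattice block, a cube of 36 mm, on the bench in front of the machine on the right. Origin at the centre of its underside.

How it is judged (in metres and radians):
On the way, in this order (a step that is already met when the one before it is completed fails the run):
1. the plug is pulled clear of its socket with the hood shut (z of plug in the frame of machine above 0.105 m and value of joint hood_angle below 0.06 rad), for 0.1 s.
2. the plug lies or stands released and at rest in the tray, the hood still shut (x of plug_mid in the frame of tray between -0.082 and 0.082 m and y of plug_mid in the frame of tray between -0.057 and 0.057 m and z of plug_mid in the frame of tray below 0.05 m and linear speed of plug below 0.03 m/s and contact force between the fingers and plug below 0.1 N and value of joint hood_angle below 0.06 rad), for 0.2 s.
At the end, for the whole second after the job is handed in: The hood stands still at 50 degrees (within 5), the fingers still holding it by its handle (over 1.5 N, grasp point within 45 mm of the bar), the plug is released and at rest inside the tray, and the rack, strut and lattice block are within 30 mm of where they were (value of joint hood_angle between 0.785 and 0.96 rad and velocity of joint hood_angle between -0.1 and 0.1 rad/s and contact force between the fingers and hood above 1.5 N and x of the grasp point in the frame of hood between -0.297 and -0.207 m and z of the grasp point in the frame of hood between -0.088 and 0.012 m and x of plug_mid in the frame of tray between -0.082 and 0.082 m and y of plug_mid in the frame of tray between -0.057 and 0.057 m and z of plug_mid in the frame of tray below 0.05 m and linear speed of plug below 0.03 m/s and contact force between the fingers and plug below 0.1 N and distance of each of rack, strut, lattice from where it was at the start of the episode below 0.03 m); the arm keeps its last pose, push and grip.
It fails at once if the hood is lifted while the plug is still in its socket (value of joint hood_angle above 0.08 rad and distance between plug and socket below 0.03 m and z of plug in the frame of machine below 0.09 m).
It fails at once if the hood is let fall (velocity of joint hood_angle below -2 rad/s).
It fails at once if the plug is dropped or thrown from more than about 4 cm (contact force between the fingers and plug below 0.05 N and linear speed of plug above 0.9 m/s).
It fails at once if a bystander (rack, strut or lattice block) is moved by more than 30 mm (distance of any of rack, strut, lattice from where it was at the start of the episode above 0.03 m).
It also fails if it takes over 58 s, if anything falls off the work surface, if the arm or the gripper's body presses on something with over 40 N, if the wrist force passes 120 N, or if a joint passes its speed limit or range.

## Working session

There is one attempt and no reset: what is moved stays moved. The work goes in short steps, each a Python script; the robot and the scene stay as the last script left them, time stands still between calls to the robot, and variables do not carry over. Pictures are saved under pics/ and viewed, about 8 in all and at most 12, crops included, and the job is handed in when it is done.

```bash
mkdir -p pics; ls
cat > h.py <<'E'
import numpy as np, cv2
from rig import manip
from scipy.spatial.transform import Rotation as R
def shot(cam,name):
    im,d=manip.capture(cam); cv2.imwrite(f'pics/{name}.png',im); np.save(f'pics/{name}.npy',d); return im,d
def cloud(cam,d):
    c=manip.camera_info(cam);K=np.array(c['K']);T=np.linalg.inv(np.array(c['world_to_cam']))
    v,u=np.mgrid[:d.shape[0],:d.shape[1]]
    P=np.stack([(u-K[0,2])/K[0,0]*d,(v-K[1,2])/K[1,1]*d,d],-1)
    P=P@T[:3,:3].T+T[:3,3]; P[d<=0]=np.nan; return P
E
python3 - <<'E'
from h import *
for c in('top','side'):
    im,d=shot(c,c+'0');i=manip.camera_info(c);print(c,i,np.nanmin(d),d.max())
print(manip.tcp_to_grasp,manip.observe())
E
```

```text
pics
top {'K': array([[395.54132066,   0.        , 320.09539594],
       [  0.        , 395.54132066, 203.53221629],
       [  0.        ,   0.        ,   1.        ]]), 'world_to_cam': array([[-2.06429725e-03, -9.99716717e-01,  2.37112738e-02,
        -3.54827504e+00],
       [-9.87951657e-01, -1.63045541e-03, -1.54754209e-01,
         5.49326360e+02],
       [ 1.54749030e-01, -2.37450509e-02, -9.87668421e-01,
         8.72001384e+02],
       [ 0.00000000e+00,  0.00000000e+00,  0.00000000e+00,
         1.00000000e+00]])} 0.0 1922.1768
side {'K': array([[452.56262931,   0.        , 308.35838582],
       [  0.        , 452.56262931, 199.31092444],
       [  0.        ,   0.        ,   1.        ]]), 'world_to_cam': array([[-9.97832880e-01, -6.57038569e-02,  3.54212231e-03,
         5.38866752e+02],
       [-5.39207862e-02,  7.85660264e-01, -6.16303901e-01,
         7.82186516e+01],
       [ 3.77106386e-02, -6.15159290e-01, -7.87500448e-01,
         1.28936982e+03],
       [ 0.00000000e+00,  0.00000000e+00,  0.00000000e+00,
         1.00000000e+00]])} 0.0 2924.3054
18.700000000000003 {'t': 0.1, 'qpos': array([-1.30951277e+00,  2.07379362e-01,  1.54281133e+00, -3.40836954e-06,
        1.39351836e+00, -1.50496049e-01]), 'dq': array([ 0.00031731, -0.00082952, -0.00298495,  0.00202622,  0.00028152,
        0.001561  ]), 'joint_efforts': array([-5.49879096e-04, -3.84089434e+01, -2.92547554e+01, -2.49378727e-04,
        4.85498822e-03, -1.59086670e-05]), 'eef_pos': array([ 229.92959645, -526.19381701,  194.41654252]), 'ee_rot': array([-3.07317199e+00, -6.41830660e-01,  1.89191662e-04]), 'ft_force': array([-0.24583464,  0.90638803, -0.23541097]), 'wrist_torque': array([ 0.00505897,  0.0428443 , -0.03207957]), 'width': 0.9987380129231961}
```

View pics/top0.png

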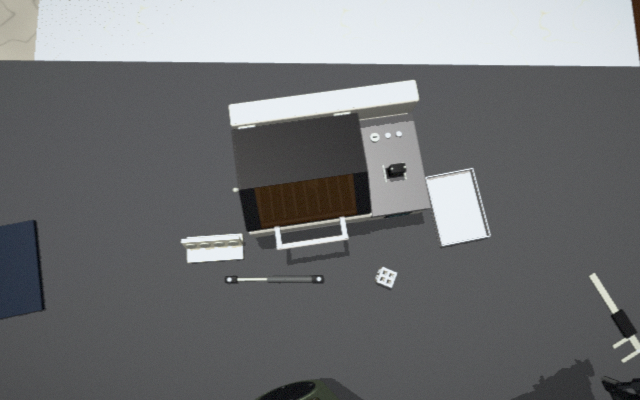

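View pics/side0.png

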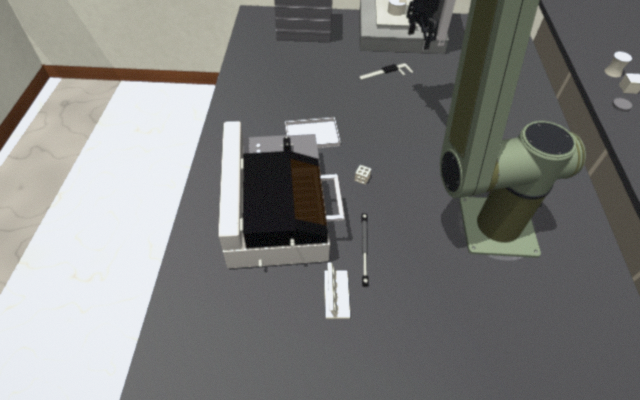

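The top view shows the plug at (396,170), the tray centred at (458,207), the handle bar from (277,245) to (347,238), the lattice at (387,277) and the strut at y≈279. In the side view the plug is at (287,146). Next I'll measure them using the depth data.

Run:
```python
from h import *
d=np.load('pics/top0.npy');P=cloud('top',d);im=cv2.imread('pics/top0.png')
np.set_printoptions(precision=1,suppress=True)
x,y,z=P[...,0],P[...,1],P[...,2]
def rect(m,n):
    q=P[m][:,:2].astype(np.float32);(c,s,a)=cv2.minAreaRect(q);print(n,len(q),'c',np.array(c),'size',np.array(s),'ang',a,'medz',np.median(P[m][:,2]),'mean',q.mean(0));return q
def win(u0,u1,v0,v1):
    m=np.zeros(d.shape,bool);m[v0:v1,u0:u1]=1;return m
rect(win(375,420,150,190)&(z>118)&(z<145),'plug top')
rect(win(360,435,110,220)&(abs(z-95)<5),'deck')
rect(win(225,422,75,130)&(abs(z-165)<8),'spine')
rect(win(420,500,160,255)&(z>8)&(z<30),'tray')
rect(win(272,352,230,256)&(z>100)&(z<135)&(P[...,0]<np.inf),'handle')
rect(win(370,405,262,292)&(z>25),'lattice')
rect(win(220,330,270,290)&(z>6),'strut')
rect(win(175,246,230,268)&(z>15),'rack')
for u in range(275,352,6):
    c=z[225:256,u]; r=[(v+225) for v in range(31) if 100<c[v]<135]; print(u,[(v,P[v,u].round(0)) for v in r][-3:])
cv2.imwrite('pics/crop.png',cv2.resize(im[60:300,220:500],None,fx=2.8,fy=2.5)[:600,:800])
```

```text
plug top 177 c [ 612.1 -166.8] size [20.9 34.5] ang 6.36103630065918 medz 133.79365240751144 mean [ 610.7 -165.6]
deck 5135 c [ 630.7 -151.4] size [221.3 157.3] ang 8.292441368103027 medz 94.44781441916211 mean [ 628.6 -166.8]
spine 5504 c [723.  -13.9] size [ 94.1 399.4] ang 8.354913711547852 medz 164.3670453467097 mean [732.9  -4.6]
tray 546 c [ 548.3 -333.3] size [170.4 122.1] ang 10.81739330291748 medz 17.711388647605247 mean [ 550.5 -337.4]
handle 512 c [465.6  15.6] size [ 40.2 151.6] ang 3.499783515930176 medz 121.56564315720635 mean [459.1  21.6]
lattice 184 c [ 382.1 -155.5] size [36.4 35.9] ang 67.5913314819336 medz 35.06750171818038 mean [ 382.3 -155.3]
strut 523 c [378.1 102.1] size [ 14.2 225.9] ang 0.4860185384750366 medz 13.675074422854095 mean [378.   94.4]
rack 608 c [451.2 242.5] size [ 42.8 130.4] ang 3.7512409687042236 medz 47.02023316550225 mean [461.4 241.1]
275 [(228, array([485.,  92., 121.])), (229, array([483.,  92., 123.])), (230, array([481.,  92., 121.]))]
281 [(247, array([446.,  79., 121.])), (248, array([444.,  79., 120.])), (249, array([442.,  80., 11
[... 483 characters left out ...]
ay([454.,  17., 123.])), (244, array([452.,  17., 118.]))]
317 [(241, array([458.,   5., 123.])), (242, array([456.,   5., 121.])), (243, array([454.,   5., 120.]))]
323 [(241, array([458.,  -8., 121.])), (242, array([456.,  -8., 119.])), (243, array([454.,  -8., 114.]))]
329 [(240, array([460., -20., 119.])), (241, array([458., -20., 119.])), (242, array([456., -20., 120.]))]
335 [(239, array([462., -33., 123.])), (240, array([460., -33., 120.])), (241, array([458., -33., 116.]))]
341 [(238, array([464., -45., 123.])), (239, array([462., -45., 119.])), (240, array([461., -46., 116.]))]
347 [(237, array([466., -58., 125.])), (238, array([464., -58., 119.])), (239, array([462., -58., 120.]))]
```

View pics/crop.png

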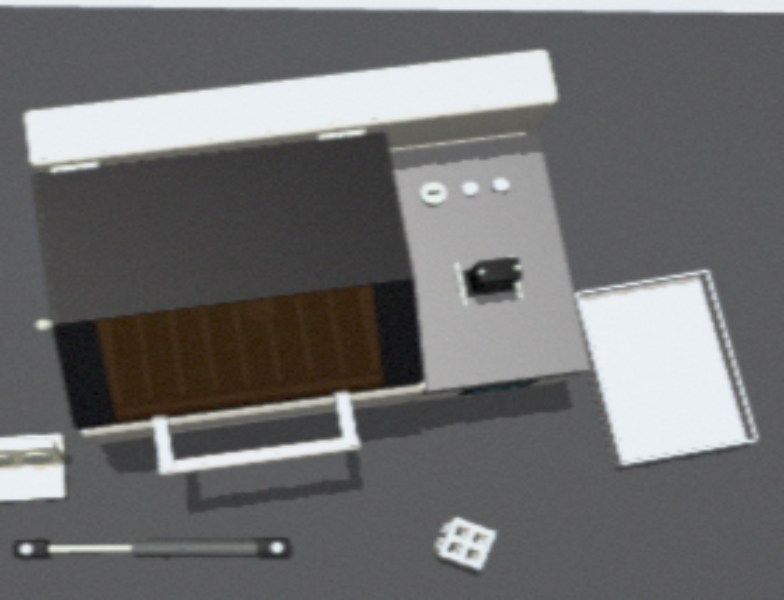

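The poses agree: machine yaw is about 8.35° and its origin is about (622,-29), which predicts the bar at (457,15), where it was measured. Now I'll check that both paths are reachable.

```bash
cat >> h.py <<'E'
yaw=np.radians(8.35);Rm=R.from_euler('z',yaw).as_matrix();O=np.array([622.2,-28.9,0])
def W(p): return O+Rm@np.array(p,float)
G=manip.tcp_to_grasp
def rot(y,z):
    y=Rm@np.array(y,float);z=Rm@np.array(z,float);return R.from_matrix(np.c_[np.cross(y,z),y,z]).as_rotvec()
def down(s=1): return rot([s,0,0],[0,0,-1])
HINGE=np.array([95,67.5,155.])
def hpose(th,p0,back=0,s=1,off=(0,0,0)):
    "TCP pose: grasp point on bar at hood angle th, tool pitched p0+th down, retracted by back"
    c,n=np.cos(th),np.sin(th); r=np.array([-252,0,-38.])
    b=HINGE+np.array([c*r[0]+n*r[2],0,-n*r[0]+c*r[2]])
    p=p0+th;z=np.array([np.cos(p),0,-np.sin(p)]);y=s*np.array([np.sin(p),0,np.cos(p)])
    return W(b+z*(G-back))+np.array(off),rot(y,z)
E
python3 - <<'E'
from h import *
np.set_printoptions(precision=2,suppress=True)
print('handle',W([-157,67.5,117]))
for s in(1,-1):
    print('plug',s,manip.ik(W([-30,-135,103]),down(s)))
    print('tray',s,manip.ik([548.3,-333.3,38],down(s)))
    for p0 in(0,15,30):
        for b,th in((100,0),(0,0),(0,.45),(0,.9)): print('h',s,p0,b,th,manip.ik(*hpose(th,np.radians(p0),b,s)))
E
```

```text
handle [457.06  15.08 117.  ]
plug 1 [-0.4   0.41  1.47 -0.    1.26 -0.55]
tray 1 [-0.68  0.5   1.49 -0.    1.15 -0.83]
h 1 0 100 0 None
h 1 0 0 0 None
h 1 0 0 0.45 None
h 1 0 0 0.9 [-0.29 -0.44  2.03  0.33  0.95 -0.55]
h 1 15 100 0 None
h 1 15 0 0 None
h 1 15 0 0.45 [-0.5  -0.63  2.42  0.74  0.75 -1.05]
h 1 15 0 0.9 [-0.21 -0.27  1.82  0.15  1.2  -0.38]
h 1 30 100 0 None
h 1 30 0 0 None
h 1 30 0 0.45 [-0.35 -0.47  2.22  0.35  0.88 -0.65]
h 1 30 0 0.9 [-0.15 -0.08  1.62  0.04  1.46 -0.29]
plug -1 [-0.4   0.41  1.47 -0.    1.26  2.59]
tray -1 [-0.68  0.5   1.49 -0.    1.15  2.31]
h -1 0 100 0 None
h -1 0 0 0 None
h -1 0 0 0.45 None
h -1 0 0 0.9 [-0.29 -0.44  2.03  0.33  0.95  2.59]
h -1 15 100 0 None
h -1 15 0 0 None
h -1 15 0 0.45 [-0.5  -0.63  2.42  0.74  0.75  2.09]
h -1 15 0 0.9 [-0.21 -0.27  1.82  0.15  1.2   2.76]
h -1 30 100 0 None
h -1 30 0 0 None
h -1 30 0 0.45 [-0.35 -0.47  2.22  0.35  0.88  2.49]
h -1 30 0 0.9 None
```

```bash
cat >> h.py <<'E'
def barpos(th):
    c,n=np.cos(th),np.sin(th); return HINGE+np.array([c*-252+n*-38,0,n*252-c*38])
def gpose(th,p,a,back=0,s=1,off=(0,0,0),dy=0):
    "grasp point at bar (+dy along it), tool pitch p down, azimuth a from machine x; off along machine axes"
    z=np.array([np.cos(p)*np.cos(a),np.cos(p)*np.sin(a),-np.sin(p)])
    y=np.cross(z,[0,1,0]);y*=s*np.sign(y[2]+1e-9)/np.linalg.norm(y)
    return W(barpos(th)+[0,dy,0]+z*(G-back)+np.array(off)),rot(y,z)
E
python3 - <<'E'
from h import *
r=np.radians
for th in (0,.45,.873):
  print('th',th,'cols p=0..90 step10')
  for a in range(-80,81,20):
    print(a,' '.join(''.join('X' if manip.ik(*gpose(th,r(p),r(a),b)) is not None else '.' for b in (0,60)) for p in range(0,91,10)))
E
```

```text
th 0 cols p=0..90 step10
-80 .. .. .X XX XX XX XX XX XX XX
-60 .. .. .. .. .X XX XX XX XX XX
-40 .. X. .. .. .. XX XX XX XX XX
-20 .. .. .. .. .. XX XX XX XX XX
0 .. .. .. .. .. X. XX XX XX XX
20 .. .. .. .. X. XX XX XX XX XX
40 .. XX XX XX XX XX XX XX XX XX
60 XX XX XX XX XX XX XX XX XX XX
80 XX XX XX XX XX XX XX XX XX XX
th 0.45 cols p=0..90 step10
-80 .. .. .X XX XX XX XX XX XX XX
-60 .. .. .. .. XX XX XX XX XX XX
-40 X. .. .. .. XX XX XX XX XX XX
-20 .. .. .. .. XX XX XX XX XX XX
0 .. .. .. .. X. XX XX XX XX XX
20 .. .. .. XX XX XX XX XX XX XX
40 XX XX XX XX XX XX XX XX XX XX
60 XX XX XX XX XX XX XX XX XX XX
80 XX XX XX XX XX XX XX XX XX XX
th 0.873 cols p=0..90 step10
-80 .. .. .. XX XX XX XX XX XX XX
-60 .. .. .. .X XX XX XX XX XX XX
-40 .. .. .. XX XX XX XX XX XX XX
-20 .. .. .. XX XX XX XX XX XX XX
0 .. .. X. XX XX XX XX XX XX XX
20 X. XX XX XX XX XX XX XX XX XX
40 XX XX XX XX XX XX XX XX XX XX
60 XX XX XX XX XX XX XX XX XX XX
80 XX XX XX XX XX XX XX XX XX XX
```

Coming in from the right front (azimuth 45°, pitch about 15°, jaws vertical) reaches the shut handle with clearance. First, the plug.

Run:
```python
from h import *
np.set_printoptions(precision=2,suppress=True)
p=W([-30,-135,0]);D=down(1)
manip.reach(p+[0,0,210],D)
manip.move_linear(p+[0,0,104],80)
o=manip.observe();print(o['t'],o['eef_pos'],o['ft_force'])
manip.grab(60);o=manip.observe();print(o['width'],o['ft_force'])
for z,v in((112,15),(140,40),(190,100)):
    manip.move_linear(p+[0,0,z],v);o=manip.observe();print(o['t'],o['eef_pos'],o['ft_force'],o['width'])
shot('top','top1');im,_=shot('side','side1')
a=cv2.imread('pics/top1.png')[60:300,300:520];b=im[80:280,200:420]
cv2.imwrite('pics/c1.png',np.hstack([cv2.resize(a,(400,436)),cv2.resize(b,(400,436))]))
```

```text
3.475 [ 612.69 -167.06  104.79] [ 0.28 -0.34  0.41]
-0.0016514588304135127 [-0.34 -0.41 -0.43]
4.925 [ 612.14 -166.82  112.06] [0.3  0.55 0.27] -0.0009990503561541706
5.775 [ 611.94 -166.75  139.82] [-1.11  0.11  0.22] -0.0033668219281803385
6.425 [ 611.88 -166.73  189.76] [ 0.67  0.25 -0.47] -0.0020561468138064276
```

View pics/c1.png

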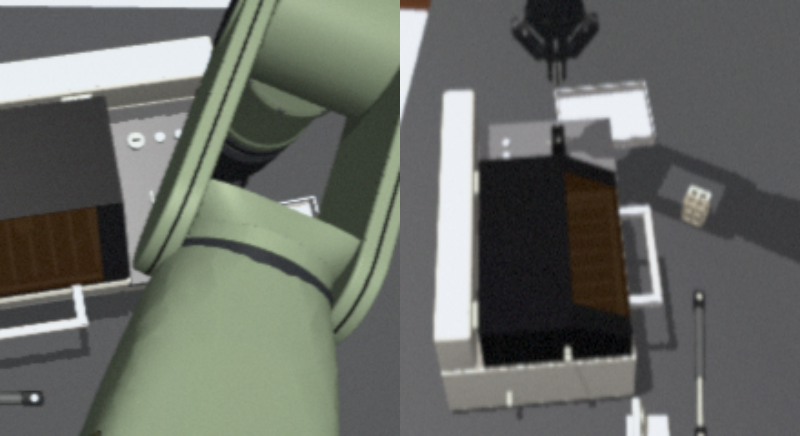

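The side view shows the plug still in its socket at about (287,146) and the gripper shut above it, with width 0. So the grasp missed, and I'll check the geometry.

Run:
```python
from h import *
np.set_printoptions(precision=1,suppress=True)
def proj(c,p):
    i=manip.camera_info(c);q=np.array(i['world_to_cam'])@np.r_[p,1];k=np.array(i['K'])@q[:3];return k[:2]/k[2]
o=manip.observe();print(o['eef_pos'],R.from_rotvec(o['ee_rot']).as_matrix(),o['width'])
for c in('side','top'):print(c,'tcp',proj(c,o['eef_pos']),'plugtop',proj(c,[612,-167,135]),'socket',proj(c,[612,-167,95]))
P=cloud('side',np.load('pics/side0.npy'))
for v in range(134,164,3): print(v,P[v,278:298:3].round(0).tolist())
im=cv2.imread('pics/side1.png')[85:185,240:340];cv2.imwrite('pics/c2.png',cv2.resize(im,None,fx=5.5,fy=5.5))
```

```text
[ 611.4 -166.5  188.8] [[-0.1  1.  -0. ]
 [ 1.   0.1  0. ]
 [ 0.  -0.  -1. ]] -0.0029005227102710633
side tcp [287.1 127.1] plugtop [287.5 140.8] socket [287.9 150.5]
top tcp [403.9 161.4] plugtop [398.2 167.7] socket [394.3 172.1]
134 [[663.0, -329.0, 4.0], [654.0, -332.0, 2.0], [644.0, -335.0, -1.0], [631.0, -311.0, 23.0], [624.0, -335.0, 1.0], [613.0, -331.0, 5.0], [604.0, -335.0, 3.0]]
137 [[647.0, -219.0, 98.0], [638.0, -220.0, 97.0], [630.0, -225.0, 93.0], [615.0, -184.0, 133.0], [611.0, -224.0, 95.0], [601.0, -220.0, 100.0], [593.0, -228.0, 92.0]]
140 [[646.0, -205.0, 98.0], [637.0, -209.0, 95.0], [622.0, -170.0, 134.0], [613.0, -168.0, 137.0], [605.0, -174.0, 132.0], [601.0, -213.0, 94.0], [592.0, -212.0, 96.0]]
143 [[645.0, -195.0, 96.0], [636.0, -197.0, 95.0], [621.0, -155.0, 137.0], [613.0, -159.0, 134.0], [605.0, -164.0, 130.0], [600.0, -198.0, 96.0], [591.0, -200.0, 95.0]]
146 [[643.0, -180.0, 99.0], [634.0, -184.0, 95.0], [621.0, -151.0, 129.0], [nan, nan, nan], [604.0, -153.0, 129.0], [598.0, -185.0, 97.0], [590.0, -187.0, 95.0]]
149 [[642.0, -172.0, 94.0], [633.0, -173.0, 94.0], [621.0, -146.0, 122.0], [613.0, -152.0, 117.0], [604.0, -154.0, 116.0], [598.0, -175.0, 94.0], [589.0, -175.0, 95.0]]
152 [[629.0, -87.0, 170.0], [622.0, -91.0, 166.0], [613.0, -88.0, 170.0], [606.0, -95.0, 163.0], [597.0, -91.0, 168.0], [589.0, -94.0, 166.0], [588.0, -162.0, 96.0]]
155 [[628.0, -78.0, 168.0], [621.0, -81.0, 165.0], [612.0, -80.0, 167.0], [604.0, -80.0, 167.0], [596.0, -79.0, 170.0], [588.0, -84.0, 164.0], [580.0, -89.0, 160.0]]
158 [[627.0, -64.0, 170.0], [619.0, -69.0, 166.0], [611.0, -65.0, 171.0], [603.0, -69.0, 167.0], [595.0, -71.0, 166.0], [587.0, -73.0, 165.0], [579.0, -76.0, 162.0]]
161 [[626.0, -55.0, 168.0], [618.0, -59.0, 165.0], [610.0, -59.0, 165.0], [602.0, -59.0, 167.0], [594.0, -58.0, 168.0], [586.0, -58.0, 169.0], [578.0, -65.0, 162.0]]
```

View pics/c2.png

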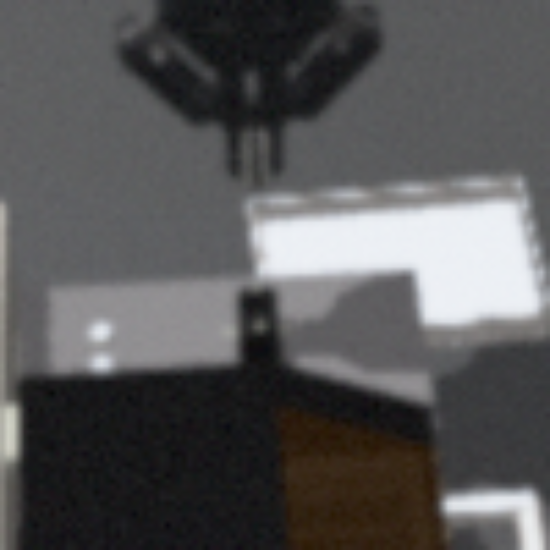

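The fingertips appear at (286,118), but the reported TCP projects to (287,127). The real tip isn't where the state says it is, so I'll measure the offset by depth.

Run:
```python
from h import *
np.set_printoptions(precision=1,suppress=True)
P=cloud('side',np.load('pics/side1.npy'))
for v in range(96,122,2): print(v,P[v,282:292:2].round(0).tolist())
m=np.zeros(P.shape[:2],bool);m[85:125,255:318]=1
q=P[m&(P[...,2]>170)];print(len(q),np.nanpercentile(q,[0,5,50,95,100],axis=0))
```

```text
96 [[619.0, -152.0, 310.0], [614.0, -156.0, 307.0], [609.0, -157.0, 306.0], [604.0, -154.0, 309.0], [598.0, -150.0, 312.0]]
98 [[619.0, -149.0, 306.0], [615.0, -159.0, 298.0], [655.0, -523.0, -2.0], [604.0, -150.0, 305.0], [598.0, -151.0, 305.0]]
100 [[619.0, -150.0, 298.0], [616.0, -161.0, 289.0], [654.0, -510.0, -0.0], [604.0, -152.0, 297.0], [599.0, -151.0, 298.0]]
102 [[620.0, -152.0, 290.0], [614.0, -150.0, 292.0], [653.0, -495.0, 3.0], [604.0, -150.0, 293.0], [599.0, -153.0, 291.0]]
104 [[621.0, -156.0, 280.0], [615.0, -151.0, 284.0], [613.0, -175.0, 264.0], [605.0, -160.0, 278.0], [600.0, -156.0, 281.0]]
106 [[620.0, -151.0, 277.0], [615.0, -151.0, 277.0], [612.0, -168.0, 264.0], [605.0, -156.0, 274.0], [600.0, -159.0, 271.0]]
108 [[621.0, -151.0, 271.0], [616.0, -154.0, 268.0], [611.0, -162.0, 262.0], [605.0, -154.0, 269.0], [600.0, -153.0, 270.0]]
110 [[621.0, -155.0, 260.0], [616.0, -154.0, 262.0], [611.0, -156.0, 260.0], [606.0, -157.0, 260.0], [600.0, -158.0, 259.0]]
112 [[622.0, -160.0, 249.0], [616.0, -156.0, 253.0], [611.0, -157.0, 252.0], [606.0, -160.0, 250.0], [601.0, -161.0, 249.0]]
114 [[622.0, -159.0, 243.0], [617.0, -156.0, 246.0], [611.0, -155.0, 247.0], [606.0, -159.0, 244.0], [601.0, -162.0, 241.0]]
116 [[nan, nan, nan], [617.0, -156.0, 238.0], [612.0, -156.0, 239.0], [606.0, -156.0, 240.0], [601.0, -161.0, 235.0]]
118 [[659.0, -417.0, -3.0], [618.0, -159.0, 229.0], [612.0, -154.0, 234.0], [607.0, -158.0, 230.0], [632.0, -420.0, -5.0]]
120 [[658.0, -403.0, -0.0], [651.0, -406.0, -3.0], [644.0, -404.0, -0.0], [637.0, -406.0, -2.0], [630.0, -405.0, -0.0]]
963 [[ 550.3 -185.5  225.8]
 [ 563.3 -172.9  246.9]
 [ 611.6 -156.2  307.9]
 [ 660.  -144.1  341.1]
 [ 672.6 -126.2  363.3]]
```

The shut fingertips are actually about 38 mm short of the reported TCP: z≈227 against 189, with x and y matching. My 104 mm descent therefore closed just above the plug. I'll correct for that, check the open gripper with one measurement at the hover height, and regrasp.

```bash
cat >> h.py <<'E'
E=38.; G=G+E   # real fingertips are E short of the reported TCP (seen in the side camera)
E
python3 - <<'E'
from h import *
np.set_printoptions(precision=2,suppress=True)
p=W([-30,-135,0])
manip.gripper_open()
for z,v in((107,80),(88,60),(69,40)):
    manip.move_linear(p+[0,0,z],v);o=manip.observe();print(o['t'],o['eef_pos'],o['ft_force'])
    if abs(o['ft_force'][2])>6: break
else:
    manip.grab(60);o=manip.observe();print(o['width'],o['ft_force'])
    if o['width']>.1:
      for z,v in((77,15),(105,40),(145,100)):
        manip.move_linear(p+[0,0,z],v);o=manip.observe();print(o['t'],o['eef_pos'],o['ft_force'],o['width'])
im,_=shot('side','side2');cv2.imwrite('pics/c3.png',cv2.resize(im[85:185,240:340],None,fx=5.5,fy=5.5))
E
```

```text
8.4917 [ 612.79 -167.08  107.86] [-0.42 -0.02  0.07]
8.9583 [ 611.54 -166.57   87.09] [-0.14 -0.82 -0.19]
9.5833 [ 612.03 -166.77   68.78] [-0.39  0.36  0.18]
0.22169729971086088 [ 2.28  0.67 -0.08]
10.875 [ 612.82 -166.39   76.55] [ 4.88  0.05 -4.03] 0.22623634519844388
11.725 [ 611.43 -166.75  104.58] [ 0.55  0.06 -1.03] 0.22423817767108364
12.275 [ 612.19 -166.83  145.29] [-0.5  -0.8  -0.91] 0.22343436378446116
```

View pics/c3.png

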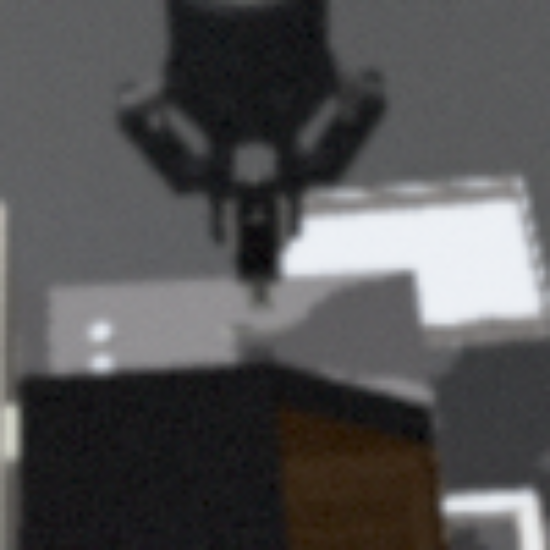

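The plug is out and held, with its shank visible at about (287,140) in the side view. I'll measure its tip height, then place it.

Run:
```python
from h import *
np.set_printoptions(precision=1,suppress=True)
P=cloud('side',np.load('pics/side2.npy'))
for v in range(116,146,2): print(v,P[v,284:291:2].round(0).tolist())
for th in(0,.2,.45,.7,.873):
  z=R.from_euler('y',th).apply([np.cos(.26)*np.cos(np.pi/4),np.cos(.26)*np.sin(np.pi/4),-np.sin(.26)])
  y=np.cross(z,[0,1,0]);y*=np.sign(y[2])/np.linalg.norm(y)
  for s in(1,-1):
   for dy in(15,):
    print(th,s,[manip.ik(W(barpos(th)+[0,dy,0]+z*(G-b)),rot(s*y,z)) for b in((0,90) if th==0 else (0,))])
r=np.radians
for a in range(-60,61,20):
    print(a,' '.join(''.join('X' if manip.ik(*gpose(0,r(p),r(a),b)) is not None else '.' for b in (0,60)) for p in range(0,91,10)))
```

```text
116 [[652.0, -421.0, 3.0], [646.0, -427.0, -2.0], [639.0, -422.0, 3.0], [601.0, -157.0, 239.0]]
118 [[621.0, -182.0, 208.0], [615.0, -181.0, 210.0], [609.0, -176.0, 215.0], [603.0, -172.0, 218.0]]
120 [[619.0, -169.0, 213.0], [614.0, -169.0, 213.0], [608.0, -170.0, 213.0], [602.0, -162.0, 220.0]]
122 [[619.0, -161.0, 212.0], [613.0, -161.0, 213.0], [608.0, -165.0, 209.0], [602.0, -159.0, 216.0]]
124 [[618.0, -153.0, 212.0], [613.0, -156.0, 210.0], [607.0, -158.0, 208.0], [602.0, -160.0, 207.0]]
126 [[617.0, -149.0, 209.0], [612.0, -149.0, 209.0], [607.0, -154.0, 205.0], [602.0, -154.0, 205.0]]
128 [[618.0, -152.0, 199.0], [612.0, -150.0, 201.0], [607.0, -150.0, 201.0], [602.0, -155.0, 197.0]]
130 [[618.0, -150.0, 193.0], [613.0, -151.0, 192.0], [607.0, -148.0, 196.0], [602.0, -153.0, 191.0]]
132 [[619.0, -151.0, 184.0], [613.0, -151.0, 185.0], [607.0, -151.0, 185.0], [602.0, -152.0, 185.0]]
134 [[619.0, -150.0, 178.0], [614.0, -153.0, 175.0], [608.0, -152.0, 177.0], [602.0, -154.0, 175.0]]
136 [[619.0, -146.0, 174.0], [613.0, -148.0, 173.0], [609.0, -156.0, 165.0], [612.0, -231.0, 93
[... 546 characters left out ...]
ay([-1.1,  0.4,  2.2,  1. ,  1.6,  0.7])]
0.2 1 [array([-0.8,  0.2,  2.2,  1.1,  1.4, -2.1])]
0.2 -1 [array([-0.8,  0.2,  2.2,  1.1,  1.4,  1.1])]
0.45 1 [array([-0.7,  0. ,  2.1,  1. ,  1.4, -1.6])]
0.45 -1 [array([-0.7,  0. ,  2.1,  1. ,  1.4,  1.6])]
0.7 1 [array([-0.6,  0. ,  1.9,  0.8,  1.5, -1.1])]
0.7 -1 [array([-0.6,  0. ,  1.9,  0.8,  1.5,  2. ])]
0.873 1 [array([-0.5,  0.1,  1.7,  0.8,  1.6, -0.9])]
0.873 -1 [array([-0.5,  0.1,  1.7,  0.8,  1.6,  2.3])]
-60 .. .. .. .. .X XX XX XX XX XX
-40 .. X. X. .. .. XX XX XX XX XX
-20 .. .. .. .. .. XX XX XX XX XX
0 .. .. .. .. .. X. XX XX XX XX
20 .. .. .. .. X. XX XX XX XX XX
40 .. XX XX XX XX XX XX XX XX XX
60 XX XX XX XX XX XX XX XX XX XX
```

Run:
```python
from h import *
np.set_printoptions(precision=2,suppress=True)
T=np.array([546.,-336,0])
manip.move_linear(T+[0,0,145],180)
manip.move_linear(T+[0,0,12],90)
for z in np.arange(10,-4,-1.):
    manip.move_linear(T+[0,0,z],15);f=manip.observe()['ft_force'][2]
    if f>2.5: break
o=manip.observe();print(o['t'],z,f,o['eef_pos'],o['width'])
manip.gripper_open();manip.pause(.2)
manip.move_linear(T+[0,0,60],60);manip.move_linear(T+[0,0,160],180);manip.pause(.2)
o=manip.observe();print(o['t'],o['ft_force'],o['width'])
im,_=shot('side','side3');cv2.imwrite('pics/c4.png',cv2.resize(im[85:205,240:380],None,fx=5,fy=5))
```

```text
17.3917 2.0 5.857113334503231 [ 546.3  -336.25    3.29] 0.22323947819685955
20.275 [-0.38 -0.12  0.56] 0.9983638631549837
```

View pics/c4.png

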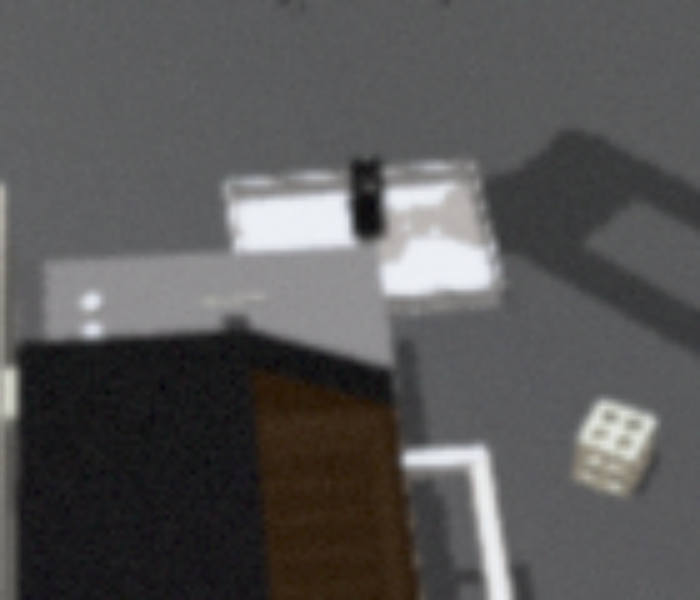

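The plug stands upright in the tray, at (367,200) in the crop, and the hood is still shut. Now to the pre-grasp pose at the handle, where I'll measure the real fingertips again in the tilted pose.

```bash
cat >> h.py <<'E'
A0=np.pi/4;P0=np.radians(15)
def lpose(th,back=0,up=0,dy=15,s=1,rel=1.0,dz=0):
    z=R.from_euler('y',th*rel).apply([np.cos(P0)*np.cos(A0),np.cos(P0)*np.sin(A0),-np.sin(P0)])
    y=np.cross(z,[0,1,0]);y*=s*np.sign(y[2])/np.linalg.norm(y)
    return W(barpos(th)+[0,dy,up+dz]+z*(G-back)),rot(y,z)
E
python3 - <<'E'
from h import *
np.set_printoptions(precision=1,suppress=True)
T=np.array([546.,-336,0])
manip.move_linear(T+[0,0,220],180)
manip.reach(*lpose(0,95,130))
o=manip.observe();print(o['t'],o['qpos'],o['ft_force'])
manip.move_linear(lpose(0,95,0)[0],120)
o=manip.observe();print(o['t'],o['qpos'],o['ft_force'],o['eef_pos'])
print('expected tip',o['eef_pos']-E*R.from_rotvec(o['ee_rot']).as_matrix()[:,2])
a,_=shot('side','side4');b,_=shot('top','top4')
cv2.imwrite('pics/c5.png',np.hstack([cv2.resize(a[100:300,280:480],(400,400)),cv2.resize(b[150:330,250:430],(400,400))]))
E
```

```text
22.05 [-1.1  0.   2.2  1.1  1.7 -2.1] [-0.  -0.3  0.4]
23.2833 [-1.1  0.4  2.2  1.   1.6 -2.4] [ 0.2 -0.2 -0.1] [432.9   0.  127.2]
expected tip [411.  -29.4 137. ]
```

View pics/c5.png

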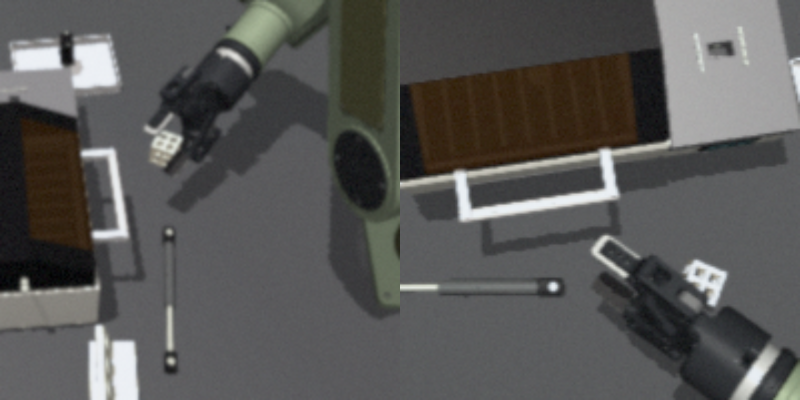

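The tool comes in from the right front. The upper fingertip is at about (605,243) in the top crop, and the lattice is clear of it. I'll measure that tip against the prediction.

Run:
```python
from h import *
np.set_printoptions(precision=1,suppress=True)
o=manip.observe();M=R.from_rotvec(o['ee_rot']).as_matrix();print(M)
P=cloud('top',np.load('pics/top4.npy'))
m=np.zeros(P.shape[:2],bool);m[250:285,330:375]=1
q=P[m&(P[...,2]>60)];L=(q-o['eef_pos'])@M   # tool coords
for nm,k in(('y<0',L[:,1]<-20),('y>0',L[:,1]>20)):
    l=L[k]; 
    if len(l): print(nm,len(l),'min',np.percentile(l,2,axis=0),'max',np.percentile(l,98,axis=0))
f=L[(L[:,2]>-85)&(L[:,1]>20)]
for a in range(-120,0,8):
    l=L[(L[:,2]>a)&(L[:,2]<=a+8)&(L[:,1]>10)]
    if len(l):print(a,len(l),np.median(l,axis=0),l[:,1].max(),l[:,0].min(),l[:,0].max())
```

```text
[[-0.7  0.3  0.6]
 [ 0.6  0.1  0.8]
 [ 0.2  0.9 -0.3]]
y<0 166 min [-10.  -46.9 -88.8] max [ 11.7 -41.  -50.7]
y>0 582 min [ -10.7   38.9 -128.8] max [ 13.4  74.  -52.6]
-120 63 [  -4.4   66.6 -115.3] 73.84011191733926 -11.592221449599469 13.113557697452014
-112 98 [  -0.6   61.1 -107.4] 74.84685719220842 -11.719983765557531 14.43371472074488
-104 79 [   5.6   71.5 -100.6] 75.15376949723031 -11.225754854964121 14.319516839389902
-96 44 [  5.8  56.5 -92.1] 71.49574174858977 -10.640883885625861 14.020352612751616
-88 50 [  3.4  53.6 -84. ] 57.36561285833512 -9.57357045427606 11.875198096026685
-80 53 [  4.6  54.  -76.3] 58.77494363441471 -10.434838092034239 11.883186598542103
-72 49 [  4.   53.9 -68.1] 58.21668097598902 -10.690391349419725 11.905275158929053
-64 48 [  3.7  53.  -60.2] 57.87675820835578 -10.314735144174001 12.059512551075459
-56 29 [  2.6  47.9 -52.7] 52.03938801131138 -9.553643759073772 11.025396305690268
```

The tips sit at tool z ≈ -51, which is 38 plus 13 for open pads, so the offset is along the tool axis as modelled. Approach and grasp next.

Run:
```python
from h import *
np.set_printoptions(precision=1,suppress=True)
for b in(40,15,0):
    manip.move_linear(lpose(0,b)[0],70);o=manip.observe();print(o['t'],b,o['ft_force'])
    if np.linalg.norm(o['ft_force'])>8: raise SystemExit('contact')
manip.grab(50);o=manip.observe();print(o['t'],o['width'],o['ft_force'],o['wrist_torque'],o['qpos'])
if .08<o['width']<.25:
    for th in(.04,.087):
        p,r=lpose(th);manip.move_linear(p,30,r);o=manip.observe();print(o['t'],th,o['ft_force'],o['width'],o['eef_pos']-p)
a,_=shot('side','side5');b,_=shot('top','top5')
cv2.imwrite('pics/c6.png',np.hstack([cv2.resize(a[100:300,200:400],(400,400)),cv2.resize(b[130:310,230:410],(400,400))]))
```

```text
24.3167 40 [ 0.2 -0.7 -0. ]
24.825 15 [0.9 0.4 0.7]
25.1917 0 [-0.8 -0.7  0.4]
25.8667 0.1262901107476815 [-2.9 -2.6  2.9] [-0.1  0.1  0.1] [-0.9  0.5  2.2  1.3  1.4 -2.5]
26.3083 0.04 [ 1.9 -0.1 -2.7] 0.12678579607767307 [ 0.2 -0.2 -0.4]
26.8 0.087 [ 1.7 -1.2 -2.5] 0.11829634505958425 [ 0.1 -0.2 -0.2]
```

View pics/c6.png

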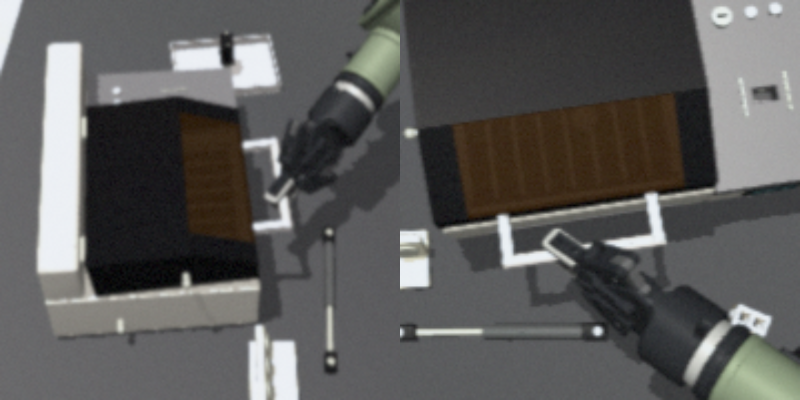

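The jaws hold the bar (width 0.12, about 10.5 mm, and roughly 2.7 N of weight), and the hood has started to lift. Continuing along the arc.

Run:
```python
from h import *
np.set_printoptions(precision=1,suppress=True)
for th in np.linspace(.087,.873,10)[1:]:
    p,r=lpose(th);manip.move_linear(p,60,r);o=manip.observe();print(round(o['t'],1),round(th,2),o['ft_force'],round(o['width'],3),o['eef_pos']-p)
    if np.linalg.norm(o['ft_force'])>30 or o['width']<.08: print('stop');break
a,_=shot('side','side6');b,_=shot('top','top6')
cv2.imwrite('pics/c7.png',np.hstack([cv2.resize(a[60:300,200:440],(400,400)),cv2.resize(b[60:300,230:470],(400,400))]))
```

```text
27.4 0.17 [ 1.7 -1.9 -3. ] 0.125 [ 0.1 -0.2 -0.2]
27.8 0.26 [ 1.1 -3.1 -2.5] 0.122 [ 0.1 -0.2 -0.6]
28.3 0.35 [ 1.6 -3.7 -2.2] 0.121 [-0.1 -0.2 -0.8]
28.8 0.44 [-0.2 -5.  -2.2] 0.127 [-0.2 -0.2 -1. ]
29.2 0.52 [-0.3 -5.1 -2.4] 0.123 [-0.5 -0.2 -1.2]
29.7 0.61 [-1.3 -7.1 -0.5] 0.125 [-0.8 -0.2 -1.5]
30.2 0.7 [-3.1 -6.9  0.1] 0.124 [-1.1 -0.2 -1.7]
30.6 0.79 [-3.2 -7.   2.4] 0.123 [-1.4 -0.1 -1.6]
31.1 0.87 [-3.8 -7.2  2.9] 0.124 [-1.4 -0.1 -1.2]
```

View pics/c7.png

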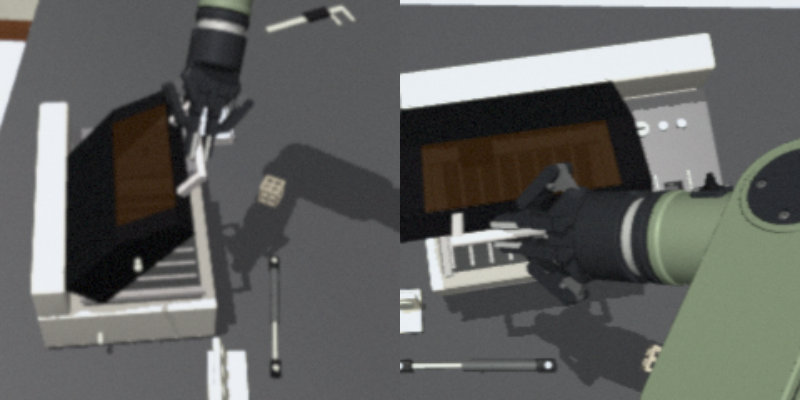

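The hood is up and held, with the bar's end at about (185,188) in the side crop. The tray is mostly hidden behind the gripper. I'll verify the hood angle from the depth of the window panel, before and after, and look for the plug.

Run:
```python
from h import *
np.set_printoptions(precision=3,suppress=True)
def n(cam,name,u0,u1,v0,v1):
    im=cv2.imread(f'pics/{name}.png')[v0:v1,u0:u1].astype(int);P=cloud(cam,np.load(f'pics/{name}.npy'))[v0:v1,u0:u1]
    m=(im[...,2]-im[...,0]>20)&np.isfinite(P[...,0])
    q=P[m]@Rm
    for _ in range(3):
        c=q.mean(0);v=np.linalg.svd(q-c,full_matrices=False)[2][2];r=abs((q-c)@v);q=q[r<3*np.median(r)+1e-6]
    v*=np.sign(v[2]);a=np.arctan2(-v[0],v[2]);print(name,len(q),v,'lean',a);return a
a0=n('side','side0',290,325,155,225);a1=n('side','side6',262,318,110,205)
b0=n('top','top0',250,365,170,230);b1=n('top','top6',235,365,120,190)
print(a0-a1,b0-b1)
o=manip.observe();print(o['t'],o['dq'],o['ft_force'],o['width'])
# plug in tray: points in tray area above 25 mm
for c,f in(('side','side6'),('top','top6')):
    P=cloud(c,np.load(f'pics/{f}.npy'));k=(abs(P[...,0]-546)<25)&(abs(P[...,1]+336)<30)&(P[...,2]>22)&(P[...,2]<85)
    print(f,k.sum(),P[k].mean(0) if k.any() else '')
```

```text
side0 1594 [-0.436 -0.003  0.9  ] lean 0.4508934475566183
side6 1978 [0.4   0.    0.917] lean -0.4112922289633966
top0 3740 [-0.432 -0.003  0.902] lean 0.44712464512445094
top6 3841 [0.402 0.001 0.916] lean -0.4135243796364798
0.8621856765200149 0.8606490247609307
31.2 [-0.003 -0.002  0.004  0.004 -0.001  0.   ] [-3.219 -5.878  2.227] 0.1256300511035687
side6 16 [ 554.207 -335.586   65.841]
top6 0
```

```bash
python3 -c "
from h import *
manip.pause(.3);o=manip.observe();print(o['t'],o['ft_force'],o['width']);manip.finish_job()"
```

```text
31.5 [-3.53450088 -6.96126748  3.2239439 ] 0.12042913998523197
the job is handed in; nothing more can be done
```

The plug is standing in the tray, and the hood is held open at about 49° by its bar handle. I handed the job in at 31.5 s with the grip still on.

- **First grasp missed:** the jaws closed just above the plug. The depth camera showed the real fingertips about 38 mm short of the reported TCP. I corrected for that, and a second check in a tilted pose confirmed it. The regrasp then pulled the plug cleanly.
- **Hood angle:** the depth images put it at 0.86 rad from both cameras, against a target of 0.873 ± 0.087.
- **Grip on the bar:** the jaws were steady at about 10–11 mm on the 12 mm bar, and the arm was at rest. The wrist read about 8 N, some of it sideways load that built up during the lift.
- **Plug:** the last side picture still shows it upright in the tray. Only a few pixels were visible past the gripper, and the top view was blocked.
- **Rack, strut and lattice:** they looked unmoved in the pictures and I saw no unexpected contact forces. I did not measure their positions again at the end.

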